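# Pass a rack of cut bottle rings through the gated chute

## Robot

A 6-joint arm with a two-finger parallel gripper is mounted at the origin on the work surface. World frame = base frame: x ahead of the robot, y to its left, z up, the work surface at z = 0. Lengths are in m, angles in degrees, forces in N, time in s.
With the tool pointing down it reaches from about 0.4 to 0.825 m from the base axis. Payload 7 kg.
Tool frame: the origin (TCP) lies on the centre line of the jaws, within the pads' length; the fingertips stand 8 mm ahead of it and the grasp point (between the pads) lies 11 mm behind it; z points along the fingers, y is the line along which they close (so a half turn about z gives the same grasp; the last joint's range is limited). The gripper opens to 88 mm and grips with 3 to 60 N. Pads are 19 mm wide; open, the fingers measure 130 mm over their backs; the gripper's body (78 mm by 193 mm) begins 47 mm behind the grasp point.
Start: joints at [90.017, 20.546, 0.682, 0, -70.136, -16.507], TCP at [0.192, 0.647, 0.235] pointing down, gripper open.
Joint ranges: [-176.03, 176.03], [-82.01, 121.73], [-58.28, 71.71], [-173.87, 95.51], [-174.79, -0.11], [-173.66, 173.66]. Speed limits (degrees/s): [136.94, 136.94, 172.46, 180, 180, 180].

## Interface

Orientations are given as [roll, pitch, yaw] about the fixed x, y, z axes, in that order (R = Rz(yaw) Ry(pitch) Rx(roll)).
In Python, from plant import telemetry, viewer, close_job, models gives the robot as it stands.
- The arm moves only by the shell command python3 -m handwheel 'ROWS' [FORCE]. ROWS is JSON, a list of rows, each an object with "grip": the closure, from -1 (fully open) to 1 (shut); "travel": the shift along the tool's x, y, z as a fraction of full scale, a list of three; "spin": the turn about the tool's z as a fraction of full scale. A call has 1 to 8 rows; each row shifts and turns the commanded pose from where the row before left it, along the tool's axes as they then stand; what a row does not reach is not made up. Full scale, the value 1, is 0.025 m for a shift and 5 degrees for a turn. A row lasts 1/8 s, in which the tool goes at most 62.5 mm and 10.7 degrees, less where a joint would pass 70% of its speed; a pose out of reach is approached as far as the arm can. A call with a number of a shift or a turn outside -1 to 1 is refused whole. A call with a gripper value outside its range is refused whole. The fingers move at their own pace and stop on an object; FORCE is the grip in N (left out, the last holds). Time passes only in rows, so rows that do not move let the fingers close. It gives the time, the measured TCP pose, the force, the opening and the grip force at its end, in the units of the state.
- telemetry.get_state(): the state, without advancing time (a new reading comes with each control period).
- viewer.capture(name): name is "scene" or "side" or "wrist"; returns the picture (400x640x3 uint8, red, green, blue); there is no depth.
- viewer.calibration(name): a dict with "fx", "fy", "cx", "cy" (pixels), "k1" (the pictures are not rectified: a ray, as slopes to the right and down, at radius r is drawn at 1 + k1 r^2 times it, then the intrinsics apply), "T" (4x4, takes a point from camera to world coordinates); the wrist camera has in their place "T_tool_cam" (4x4, takes a point from camera to tool coordinates, whose origin is the TCP and whose axes are the flange's). Camera axes: x right, y down, z forward; pixel columns grow to the right and rows downward; lengths in m; the calibration is good to about 2 mm. A picture is of the moment at which its call begins: read the wrist's pose just before it. calibration takes no time and is no camera call.
- close_job(): hands the job in; it is judged then, once.
Trained networks look in the newest picture that a camera, given by its name, has taken for a name from the list of things; names that differ only in an ending like _2 or _b are one class to them, and where a whole thing is asked for, a point or a joint stands for the part that bears it (a point fixed in the world has none). Each returns a list of dicts, best first, with "p" (0 to 1); they miss things now and then, are a little off and sometimes report something else, mostly with a low value. They report only what shows in the picture. A call takes as long as a camera call.
- models.find_in(camera, thing): "position" ([column, row] in pixels, amid what is visible of it).
The state is a dict: "time_s": time; "joints": joint angles; "qd": joint speeds; "joint_torque": joint torques, N m; "tcp_pos": TCP position; "eef_rot": TCP orientation; "contact_force": force on the tool from outside, world axes, zero at the start; "moment": the same for the moment, N m; "gripper_width": finger opening in m; "gripper_force": force on a finger pad.
Only numpy, scipy, OpenCV 4.12 (cv2) and the standard library are available. Lean on these libraries where they do the work, as an engineer would, in place of code of your own. Each camera call takes 0.05 s, during which the arm holds its last target. There are 200 camera calls.

## Task

Press the yellow treadle beside the chute down with one fingertip so that the red hinged gate sinks below the chute floor, and, keeping it down, push the wooden rack of glass rings along the chute with the other finger until the whole rack is past the gate; then let go so that the gate springs up behind it. The gate must never touch the rack (neither bumped nor let up under it), the rack slides along the floor and is never lifted, and everything else stays where it stands.

Things in the scene. Friction and masses are not known exactly. Their poses are not given: they have to be found in the camera images.
- chute: Fixed aluminium chute, blue walls; place and yaw vary. Origin on the table below the middle of the gate line; x = the rack's travel direction, y = towards the treadle, z up. Floor top 52 mm above the table, from x = -215 mm (open end) to the end stop at x = 145 mm. Inside width 60 mm; walls at y = 30 to 34 mm either side, tops 67 mm above the table. Hinge blocks 56 mm high at y = -150 mm.
- gate (a joint): Hinge of gate and treadle, one rigid sprung part on a shaft along the chute. 0 rad = gate fully up (rest), grows as the treadle is pressed, stop at 0.185. Above 0.15 (treadle's middle under 70 mm above the table) the red flap is wholly below the chute floor. It springs back by itself; about 3 N on the treadle starts it, about 5 N holds it fully down.
- flap (a point): The red gate flap, 40 mm wide across the chute, 5 mm thick along it; this point is the middle of its top edge. At rest it stands 18 mm above the chute floor through a slot at chute x = 0 and blocks the rack.
- treadle (a point): Yellow treadle plate, black ribs, 36 mm wide, 245 mm long (along the chute, from chute x = -200 to 45 mm: a fingertip can slide along it). Point: centre of its top. At rest chute y = 62 mm, 102 mm above the table, sloping 10 degrees, outer edge higher; fully pressed level, y = 69 mm, 61 mm above the table, so a fingertip at its height in the chute is 9 mm over the floor.
- rack: Loose wooden rack, 96 mm long (its x, the travel direction), 52 mm wide, end plates 40 mm high; three fixed glass rings (amber, green, blue) rise to 48 mm. About 0.3 kg. Origin at the centre of its underside. It starts on the chute floor before the gate, its nose 15 to 60 mm short of the gate line.
- rack_tail (a point): Middle of the outer face of the rack's rear end plate, 15 mm above the rack's underside: where to push (48 mm behind the rack's origin).
- blue_bottle: Bystander, leave alone: dark blue glass bottle, 72 mm wide, 190 mm tall. Origin at the centre of its underside.
- spray_a: Bystander, leave alone: green and white spray can, 52 mm wide, 150 mm tall. Origin at the centre of its underside.
- spray_b: Bystander, leave alone: another such spray can. Origin at the centre of its underside.
- jar: Bystander, leave alone: amber jar with a brass lid, 60 mm wide, 70 mm tall, beside the chute on the hinge side. Origin at the centre of its underside.
- brush: Bystander, leave alone: brush, 150 mm long, lying flat. Origin at the centre of its underside.
- mug: Bystander, leave alone: white mug, 76 mm wide, 85 mm tall. Origin at the centre of its underside.
- offcut: Bystander, leave alone: green cut bottle end (open cup), 48 mm wide, 50 mm tall, near the chute's far end on the hinge side. Origin at the centre of its underside.

How it is judged:
By the outcome, as a careful person would: the job done as asked, in the order asked, and still so for the second after the job is handed in, with the robot touching nothing.
It also fails if it takes over 40 s, if anything falls off the work surface, if the arm or the gripper's body presses on something with over 40 N, if the wrist force passes 120 N, or if a joint passes its speed limit or range.

## Working session

There is one attempt and no reset: what is moved stays moved. The work goes in short steps, Python scripts to look and compute and a shell command to move; the robot and the scene stay as the last step left them, time stands still between calls to the robot, and variables do not carry over. Pictures are saved under pics/ and viewed, at most 10 in all, crops included, and the job is handed in when it is done.

```bash
mkdir -p pics; ls; cat > h.py <<'E'
import numpy as np, cv2
from plant import telemetry, viewer, models
from scipy.spatial.transform import Rotation as R
def camT(n, st=None):
    c=viewer.calibration(n)
    if 'T' in c: return c,np.array(c['T'])
    st=st or telemetry.get_state()
    T=np.eye(4);T[:3,:3]=R.from_euler('xyz',st['eef_rot'],degrees=True).as_matrix();T[:3,3]=st['tcp_pos']
    return c,T@np.array(c['T_tool_cam'])
def ray(c,T,uv):
    d=np.array([(uv[0]-c['cx'])/c['fx'],(uv[1]-c['cy'])/c['fy']]);u=d.copy()
    for _ in range(20): u=d/(1+c['k1']*(u@u))
    v=T[:3,:3]@np.array([u[0],u[1],1]);return T[:3,3],v
def onz(c,T,uv,z):
    o,v=ray(c,T,uv);return o+v*(z-o[2])/v[2]
def proj(c,T,p):
    q=np.linalg.inv(T)@np.append(p,1);u=q[:2]/q[2];u=u*(1+c['k1']*(u@u));return np.array([u[0]*c['fx']+c['cx'],u[1]*c['fy']+c['cy']])
def snap(n,f):
    im=viewer.capture(n);cv2.imwrite('pics/'+f,cv2.cvtColor(im,cv2.COLOR_RGB2BGR));return im
E
python3 - <<'E'
from h import *
hz=dict(flap=.07,treadle=.102,rack=.072,rack_tail=.067,blue_bottle=.095,spray_a=.075,jar=.035,brush=.01,mug=.042,offcut=.025,chute=.05)
print(telemetry.get_state())
for n in('scene','side'):
    c,T=camT(n);snap(n,n+'0.png');print(n,T[:3,3].round(3))
    for k,z in hz.items():
        for d in models.find_in(n,k)[:3]:
            if d['p']>.2:print(k,round(d['p'],2),np.round(d['position']),onz(c,T,d['position'],z).round(3))
E
```

```text
pics
{'time_s': 0.0, 'joints': array([ 9.00175171e+01,  2.05922811e+01,  6.33731164e-01, -1.96760578e-02,
       -7.01340452e+01, -1.65069426e+01]), 'qd': array([-0.05503712, -0.01859832,  0.06147916, -0.12893818, -0.12665966,
        0.16942712]), 'joint_torque': array([-1.24635430e-03, -5.82716024e+01,  2.93052703e+01,  6.99711710e+00,
        6.86164465e-03, -1.74298307e-04]), 'tcp_pos': array([0.19148274, 0.64678624, 0.23361418]), 'eef_rot': array([ 1.79905965e+02, -8.57740609e-03, -1.64961197e+01]), 'contact_force': array([ 0.66733325, -0.81414425, -0.26397058]), 'moment': array([-0.02698205,  0.02818204,  0.03617465]), 'gripper_force': 0.0, 'gripper_width': 0.08756081500561431}
scene [0.841 0.596 0.842]
flap 0.96 [320. 176.] [ 0.491 -0.124  0.07 ]
flap 0.56 [304. 174.] [ 0.528 -0.155  0.07 ]
treadle 0.75 [318. 175.] [ 0.509 -0.1    0.102]
rack 0.8 [304. 173.] [ 0.527 -0.156  0.072]
rack 0.44 [404. 386.] [0.607 0.464 0.072]
rack_tail 0.56 [304. 172.] [ 0.523 -0.166  0.067]
blue_bottle 0.7 [299. 115.] [ 0.433 -0.396  0.095]
spray_a 0.87 [256. 133.] [ 0.589 -0.394  0.075]
spray_a 
[... 577 characters left out ...]
 -0.401  0.072]
rack_tail 0.68 [339. 172.] [ 0.531 -0.157  0.067]
rack_tail 0.36 [266. 345.] [0.577 0.469 0.067]
rack_tail 0.35 [308. 176.] [ 0.629 -0.112  0.067]
blue_bottle 0.85 [383. 125.] [ 0.42  -0.409  0.095]
spray_a 0.6 [294. 324.] [0.523 0.403 0.075]
spray_a 0.6 [337. 125.] [ 0.591 -0.39   0.075]
jar 0.79 [308. 173.] [ 0.643 -0.155  0.035]
brush 0.76 [268. 344.] [0.586 0.448 0.01 ]
brush 0.67 [345. 186.] [ 0.504 -0.15   0.01 ]
brush 0.36 [338. 124.] [ 0.606 -0.48   0.01 ]
mug 0.89 [271. 291.] [0.618 0.315 0.042]
mug 0.68 [283. 212.] [0.67  0.042 0.042]
offcut 0.59 [282. 214.] [0.676 0.038 0.025]
offcut 0.35 [295. 326.] [0.529 0.388 0.025]
chute 0.57 [323. 196.] [ 0.561 -0.049  0.05 ]
```

```bash
python3 - <<'E'
import cv2
for n,(x,y) in dict(scene=(220,90),side=(240,90)).items():
    im=cv2.imread(f'pics/{n}0.png')[y:y+200,x:x+220]
    cv2.imwrite(f'pics/{n}0c.png',cv2.resize(im,None,fx=3,fy=3,interpolation=cv2.INTER_CUBIC)[:600])
E
```

```text
(no output)
```

View pics/scene0c.png

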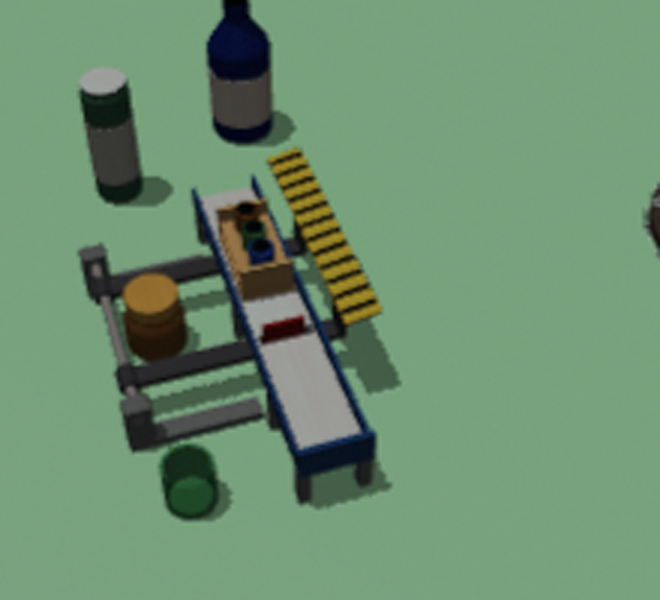

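View pics/side0c.png

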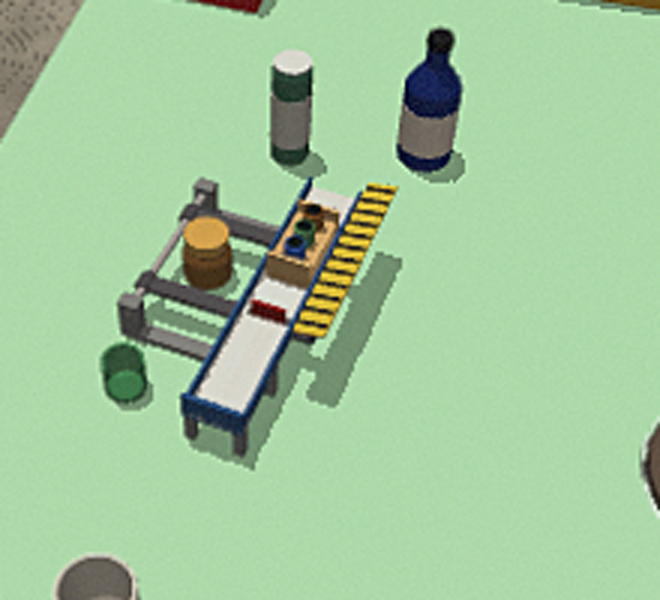

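```bash
cat > fit.py <<'E'
from h import *
from scipy.optimize import least_squares
obs={'scene':[((0,0,.07),(284,320)),((-.2,.0443,.099),(268,160)),((-.2,.0797,.105),(300,149)),((.045,.0443,.099),(345,322)),((.045,.0797,.105),(381,308)),((.149,.034,.067),(374,433)),((.149,-.034,.067),(298,458)),((-.215,-.032,.067),(194,190)),((-.215,.032,.067),(253,178))],
'side':[((0,0,.07),(269,303)),((-.2,.0443,.099),(366,186)),((-.2,.0797,.105),(397,188)),((.045,.0443,.099),(293,333)),((.045,.0797,.105),(323,337)),((.149,.034,.067),(244,415)),((.149,-.034,.067),(183,398)),((-.215,-.032,.067),(311,180))]}
off=dict(scene=(220,90),side=(240,90))
def W(p,a): 
    cs,sn=np.cos(p[2]),np.sin(p[2]);return np.array([p[0]+cs*a[0]-sn*a[1],p[1]+sn*a[0]+cs*a[1],a[2]])
def res(p):
    r=[]
    for n in obs:
        c,T=camT(n)
        for a,uv in obs[n]: r+=list(proj(c,T,W(p,a))-(np.array(uv)/3+off[n]))
    return r
s=least_squares(res,[.53,-.09,1.4],loss='soft_l1',diff_step=1e-4)
p=s.x;print(p[:2].round(4),np.degrees(p[2]).round(2));print(np.round(res(p),1).reshape(-1,2).tolist())
def inv(q):
    d=np.array(q[:2])-p[:2];cs,sn=np.cos(p[2]),np.sin(p[2]);return np.round([cs*d[0]+sn*d[1],-sn*d[0]+cs*d[1]],3)
for n,q in dict(bottle=(.426,-.402),spray=(.59,-.392),jar=(.64,-.151)).items():print(n,inv(q))
# rack nose top edge middle, z .092
for n,uv in dict(scene=(267,266),side=(293,264)).items():
    c,T=camT(n);print('nose',n,inv(onz(c,T,np.array(uv)/3+off[n],.092)))
for n,uv in dict(scene=(236,207),side=(318,208)).items():
    c,T=camT(n);print('tail',n,inv(onz(c,T,np.array(uv)/3+off[n],.092)))
t=W(p,(-.185,.0345,0));print('start TCP xy',t)
E
python3 fit.py
```

```text
[ 0.5417 -0.0555] 81.25
[[0.1, 0.4], [-0.3, -1.1], [-0.0, -1.2], [0.4, 0.3], [1.0, 0.4], [0.2, 1.2], [0.1, -0.3], [0.0, -1.0], [-0.0, -1.2], [-0.5, 0.9], [0.6, -1.4], [0.0, -0.6], [-0.7, -1.1], [0.1, -0.2], [-0.4, 1.6], [-0.4, 0.2], [-0.3, -1.0]]
bottle [-0.36   0.062]
spray [-0.325 -0.099]
jar [-0.079 -0.112]
nose scene [-0.053 -0.   ]
nose side [-0.05  0.01]
tail scene [-0.143 -0.005]
tail side [-0.143  0.004]
start TCP xy [ 0.47945987 -0.23314124  0.        ]
```

```bash
python3 -m handwheel '[{"grip":-0.1,"travel":[0,0,0],"spin":1},{"grip":-0.1,"travel":[0,0,0],"spin":1},{"grip":-0.1,"travel":[0,0,0],"spin":1},{"grip":-0.1,"travel":[0,0,0],"spin":1},{"grip":-0.1,"travel":[0,0,0],"spin":1},{"grip":-0.1,"travel":[0,0,0],"spin":1},{"grip":-0.1,"travel":[0,0,0],"spin":1},{"grip":-0.1,"travel":[0,0,0],"spin":1}]'
python3 -m handwheel '[{"grip":-0.1,"travel":[0,0,0],"spin":1},{"grip":-0.1,"travel":[0,0,0],"spin":1},{"grip":-0.1,"travel":[0,0,0],"spin":1},{"grip":-0.1,"travel":[0,0,0],"spin":1},{"grip":-0.1,"travel":[0,0,0],"spin":1},{"grip":-0.1,"travel":[0,0,0],"spin":1},{"grip":-0.1,"travel":[0,0,0],"spin":1},{"grip":-0.1,"travel":[0,0,0],"spin":1}]'
python3 -m handwheel '[{"grip":-0.1,"travel":[0,0,0],"spin":0.45},{"grip":-0.1,"travel":[0,0,0],"spin":0}]'
```

```text
time_s: 2.2
tcp_pos: [0.1916, 0.6472, 0.2345]
eef_rot: [180.0, 0.0, -56.7]
contact_force: [0.2, 0.5, -1.2]
gripper_width: 0.0483
gripper_force: 0.0
time_s: 3.2
tcp_pos: [0.1916, 0.6472, 0.2346]
eef_rot: [-180.0, -0.0, -96.7]
contact_force: [-1.1, 0.2, -0.2]
gripper_width: 0.0482
gripper_force: 0.0
time_s: 3.45
tcp_pos: [0.1916, 0.6472, 0.2346]
eef_rot: [-180.0, -0.0, -98.7]
contact_force: [-1.5, -0.4, 0.4]
gripper_width: 0.0482
gripper_force: 0.0
```

```bash
python3 -m handwheel '[{"grip":-0.1,"travel":[1,-1,0],"spin":0},{"grip":-0.1,"travel":[1,-1,0],"spin":0},{"grip":-0.1,"travel":[1,-1,0],"spin":0},{"grip":-0.1,"travel":[1,-1,0],"spin":0},{"grip":-0.1,"travel":[1,-1,0],"spin":0},{"grip":-0.1,"travel":[1,-1,0],"spin":0},{"grip":-0.1,"travel":[1,-1,0],"spin":0},{"grip":-0.1,"travel":[1,-1,0],"spin":0}]' | grep tcp
python3 -m handwheel '[{"grip":-0.1,"travel":[1,-1,0],"spin":0},{"grip":-0.1,"travel":[1,-1,0],"spin":0},{"grip":-0.1,"travel":[1,-1,0],"spin":0},{"grip":-0.1,"travel":[1,-1,0],"spin":0},{"grip":-0.1,"travel":[1,-1,0],"spin":0},{"grip":-0.1,"travel":[1,-1,0],"spin":0},{"grip":-0.1,"travel":[1,-1,0],"spin":0},{"grip":-0.1,"travel":[1,-1,0],"spin":0}]'
python3 -m handwheel '[{"grip":-0.1,"travel":[1,-0.74,0],"spin":0},{"grip":-0.1,"travel":[1,0,0],"spin":0},{"grip":-0.1,"travel":[1,0,0],"spin":0},{"grip":-0.1,"travel":[1,0,0],"spin":0},{"grip":-0.1,"travel":[1,0,0],"spin":0},{"grip":-0.1,"travel":[1,0,0],"spin":0},{"grip":-0.1,"travel":[1,0,0],"spin":0},{"grip":-0.1,"travel":[1,0,0],"spin":0}]'
python3 -m handwheel '[{"grip":-0.1,"travel":[1,0,0],"spin":0},{"grip":-0.1,"travel":[1,0,0],"spin":0},{"grip":-0.1,"travel":[1,0,0],"spin":0},{"grip":-0.1,"travel":[1,0,0],"spin":0},{"grip":-0.1,"travel":[1,0,0],"spin":0},{"grip":-0.1,"travel":[1,0,0],"spin":0},{"grip":-0.1,"travel":[0,0,0],"spin":0}]'
python3 - <<'E'
from h import *
st=telemetry.get_state();snap('wrist','w1.png');c,T=camT('wrist',st);print(st['tcp_pos'],st['eef_rot'],T.round(3).tolist(),st['time_s'])
for k,z in dict(flap=.07,treadle=.102,rack=.072,rack_tail=.067).items():
    for d in models.find_in('wrist',k)[:2]:print(k,d,onz(c,T,d['position'],z))
E
```

```text
tcp_pos: [0.3595, 0.4182, 0.2348]
time_s: 5.45
tcp_pos: [0.5268, 0.1901, 0.2348]
eef_rot: [-180.0, 0.0, -98.7]
contact_force: [0.4, 0.7, -0.1]
gripper_width: 0.0481
gripper_force: 0.0
time_s: 6.45
tcp_pos: [0.5131, -0.0104, 0.235]
eef_rot: [-180.0, 0.0, -98.7]
contact_force: [0.5, 0.2, 0.2]
gripper_width: 0.0484
gripper_force: 0.0
time_s: 7.32
tcp_pos: [0.4902, -0.1588, 0.2348]
eef_rot: [-180.0, 0.0, -98.8]
contact_force: [-0.3, -0.2, 0.6]
gripper_width: 0.0481
gripper_force: 0.0
[ 0.49017846 -0.15877878  0.23478527] [-1.79981063e+02  5.97843873e-03 -9.88142232e+01] [[-0.988, 0.147, 0.043, 0.479], [0.154, 0.948, 0.277, -0.235], [0.0, 0.281, -0.96, 0.385], [0.0, 0.0, 0.0, 1.0]] 7.325
flap {'position': [335.4, 169.0], 'p': 0.57} [ 0.46941545 -0.16905691  0.07      ]
treadle {'position': [335.1, 169.0], 'p': 0.7} [ 0.47061045 -0.17582949  0.102     ]
rack {'position': [280.5, 190.7], 'p': 0.82} [ 0.52483825 -0.15649305  0.072     ]
rack_tail {'position': [280.6, 190.7], 'p': 0.73} [ 0.52547888 -0.15521839  0.067     ]
```

View pics/w1.png

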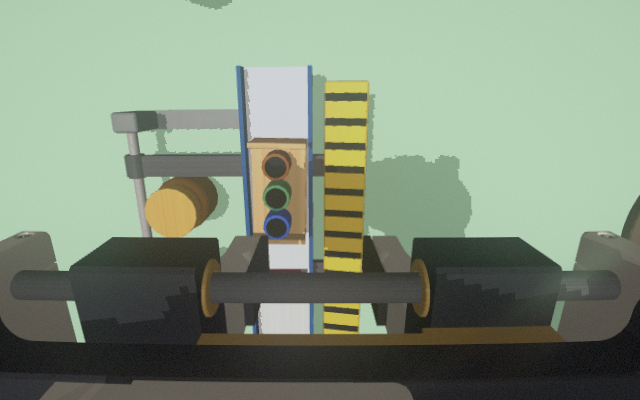

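```bash
cat > m.py <<'E'
from h import *
p=np.array([.5417,-.0555,np.radians(81.25)])
def inv(q):
    d=np.array(q[:2])-p[:2];cs,sn=np.cos(p[2]),np.sin(p[2]);return np.round([cs*d[0]+sn*d[1],-sn*d[0]+cs*d[1]],4)
E
python3 - <<'E'
from m import *
st=dict(tcp_pos=[0.49017846,-0.15877878,0.23478527],eef_rot=[-179.981,.006,-98.814])
c,T=camT('wrist',st)
for n,uv,z in [('wallL',(240.5,67),.067),('wallR',(309.5,67),.067),('wallL near',(246,195),.067),('wallR near',(311,195),.067),('tr in',(325,81),.099),('tr out',(368,82),.105),('tr in near',(325,230),.099),('tr out near',(364,230),.105),('tailL',(249,141),.092),('tailR',(307,140),.092),('noseL',(252,238),.092),('noseR',(306,237),.092)]:print(n,inv(onz(c,T,uv,z)))
print(inv(st['tcp_pos']))
E
```

```text
wallL [-0.2156 -0.0317]
wallR [-0.2153  0.0299]
wallL near [-0.0967 -0.0335]
wallR near [-0.0966  0.0307]
tr in [-0.2017  0.0429]
tr out [-0.2007  0.0769]
tr in near [-0.0724  0.0438]
tr out near [-0.0748  0.0785]
tailL [-0.1526 -0.0226]
tailR [-0.1533  0.0278]
noseL [-0.0615 -0.0249]
noseR [-0.0625  0.0261]
[-0.1099  0.0352]
```

```bash
python3 -m handwheel '[{"grip":-0.1,"travel":[0.9,-0.12,0],"spin":0},{"grip":-0.1,"travel":[0.9,0,0],"spin":0},{"grip":-0.1,"travel":[0.88,0,0],"spin":0},{"grip":-0.1,"travel":[0,0,1],"spin":0},{"grip":-0.1,"travel":[0,0,1],"spin":0},{"grip":-0.1,"travel":[0,0,1],"spin":0},{"grip":-0.1,"travel":[0,0,1],"spin":0},{"grip":-0.1,"travel":[0,0,0.4],"spin":0}]'
python3 - <<'E'
from m import *
st=telemetry.get_state();snap('wrist','w2.png');print(inv(st['tcp_pos']),st['tcp_pos'],st['contact_force'])
E
```

```text
time_s: 8.57
tcp_pos: [0.4835, -0.2237, 0.1233]
eef_rot: [179.9, -0.0, -98.7]
contact_force: [0.6, -1.1, -0.5]
gripper_width: 0.0482
gripper_force: 0.0
[-0.1751  0.0319] [ 0.48351347 -0.22370408  0.12330031] [ 0.6215407  -1.11232868 -0.52774393]
```

View pics/w2.png

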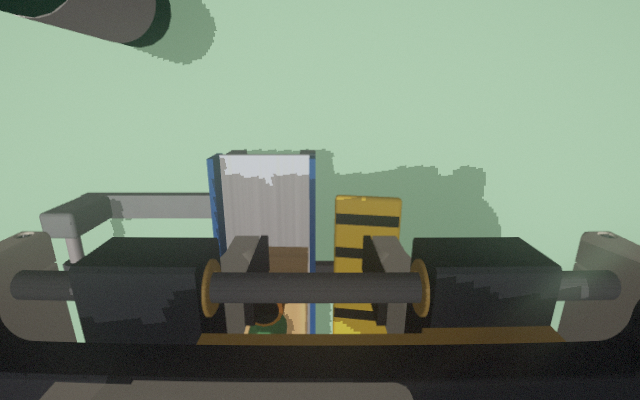

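The wrist view shows the rack's tail edge at about row 247 (columns 270–308), with the left finger over the chute and the right one over the treadle. The spray can is at top left, well clear.

```bash
python3 - <<'E'
from m import *
c,T=camT('wrist',dict(tcp_pos=[0.48351347,-0.22370408,0.12330031],eef_rot=[180,0,-98.75]))
for r in (246,249): print(inv(onz(c,T,(290,r),.092)))
E
```

```text
[-0.1695  0.0167]
[-0.1676  0.0167]
```

```bash
python3 - <<'E'
from m import *
c,T=camT('wrist',dict(tcp_pos=[0.48351347,-0.22370408,0.12330031],eef_rot=[180,0,-98.75]))
for x in(-.16,-.155,-.15,-.145):
  r=[]
  for st in (dict(tcp_pos=[0.49017846,-0.15877878,0.23478527],eef_rot=[-179.981,.006,-98.814]),dict(tcp_pos=[0.48351347,-0.22370408,0.12330031],eef_rot=[180,0,-98.75])):
    c,T=camT('wrist',st)
    for z in(.052,.092):
      q=np.array([p[0]+np.cos(p[2])*x-np.sin(p[2])*.015,p[1]+np.sin(p[2])*x+np.cos(p[2])*.015,z]);r.append(proj(c,T,q).round(1).tolist())
  print(x,r)
im=cv2.imread('pics/w1.png')[125:160,285];print(im.sum(1).tolist())
im=cv2.imread('pics/w2.png')[235:275,290];print(im.tolist())
E
```

```text
-0.16 [[294.8, 128.4], [292.1, 132.3], [291.9, 234.6], [287.5, 260.6]]
-0.155 [[294.9, 133.6], [292.2, 138.1], [292.0, 241.1], [287.7, 268.1]]
-0.15 [[295.0, 138.7], [292.3, 143.9], [292.2, 247.5], [287.9, 275.5]]
-0.145 [[295.1, 143.8], [292.4, 149.6], [292.3, 253.8], [288.1, 282.8]]
[635, 628, 630, 632, 630, 633, 628, 628, 631, 628, 627, 630, 587, 340, 322, 315, 325, 327, 443, 528, 528, 535, 534, 514, 499, 477, 364, 254, 237, 247, 245, 243, 255, 302, 326]
[[144, 146, 150], [144, 148, 152], [145, 148, 152], [145, 147, 151], [145, 147, 152], [146, 149, 151], [143, 146, 149], [145, 149, 150], [142, 148, 151], [145, 146, 152], [144, 148, 151], [125, 131, 139], [75, 92, 107], [65, 86, 101], [61, 83, 98], [63, 83, 97], [60, 83, 97], [64, 85, 100], [65, 86, 101], [65, 82, 96], [61, 81, 96], [58, 83, 95], [63, 83, 101], [62, 83, 101], [58, 81, 99], [62, 81, 96], [58, 79, 95], [58, 80, 99], [58, 81, 99], [59, 82, 97], [61, 82, 100], [59, 81, 98], [57, 80, 98], [54, 78, 94], [56, 79, 94], [61, 81, 97], [53, 77, 93], [51, 65, 77], [49, 51, 56], [46, 51, 53]]
```

```bash
python3 -m handwheel '[{"grip":-0.1,"travel":[0,0,0.4],"spin":0},{"grip":-0.1,"travel":[0,0,0.4],"spin":0},{"grip":-0.1,"travel":[0,0,0.4],"spin":0},{"grip":-0.1,"travel":[0,0,0.3],"spin":0},{"grip":-0.1,"travel":[0,0,0.3],"spin":0},{"grip":-0.1,"travel":[0,0,0.27],"spin":0},{"grip":-0.1,"travel":[0,0,0],"spin":0}]'
python3 - <<'E'
from m import *
st=telemetry.get_state();print(inv(st['tcp_pos']),st['tcp_pos'],st['contact_force'],st['moment'])
a=snap('wrist','w3.png');b=snap('scene','s3.png')[130:230,240:380]
b=cv2.resize(b,None,fx=4,fy=4)[:400,:,::-1];a=cv2.resize(a,None,fx=.31,fy=.31)[:,:,::-1]
cv2.imwrite('pics/c3.png',np.vstack([b,np.pad(a,((0,0),(0,b.shape[1]-a.shape[1]),(0,0)))]))
E
```

```text
time_s: 9.5
tcp_pos: [0.4836, -0.2244, 0.0723]
eef_rot: [179.9, -0.0, -98.7]
contact_force: [-4.8, 1.3, 5.0]
gripper_width: 0.048
gripper_force: 2.6
[-0.1758  0.0318] [ 0.48355878 -0.22438731  0.07225424] [-4.78942128  1.30593229  4.96780059] [0.34016857 1.6756508  0.03669783]
```

View pics/c3.png

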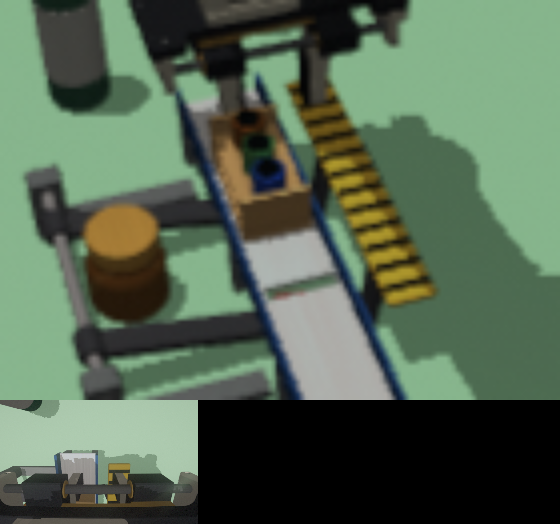

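The gate has sunk into its slot (crop about 300,288), the left finger is behind the rack and the right one holds the treadle down. Now I push.

```bash
python3 -m handwheel '[{"grip":-0.1,"travel":[0,0,0.06],"spin":0},{"grip":-0.1,"travel":[-0.25,0,0],"spin":0},{"grip":-0.1,"travel":[-0.25,0,0],"spin":0},{"grip":-0.1,"travel":[-0.25,0,0],"spin":0},{"grip":-0.1,"travel":[-0.35,0,0],"spin":0},{"grip":-0.1,"travel":[-0.45,0,0],"spin":0},{"grip":-0.1,"travel":[-0.45,0,0],"spin":0},{"grip":-0.1,"travel":[-0.2,0,0],"spin":0}]'
python3 - <<'E'
from m import *
st=telemetry.get_state();print(inv(st['tcp_pos']),st['tcp_pos'],st['contact_force'],st['moment'])
b=snap('scene','s4.png')[130:230,240:380]
cv2.imwrite('pics/c4.png',cv2.resize(b,None,fx=4,fy=4)[:,:,::-1])
E
```

```text
time_s: 10.6
tcp_pos: [0.4934, -0.1699, 0.072]
eef_rot: [-179.9, -0.0, -98.7]
contact_force: [-1.2, -9.0, 6.2]
gripper_width: 0.048
gripper_force: 4.4
[-0.1204  0.0304] [ 0.49336559 -0.16987232  0.07201312] [-1.15913894 -8.97779804  6.15951967] [-2.82642425  0.32716562 -0.02557812]
```

View pics/c4.png

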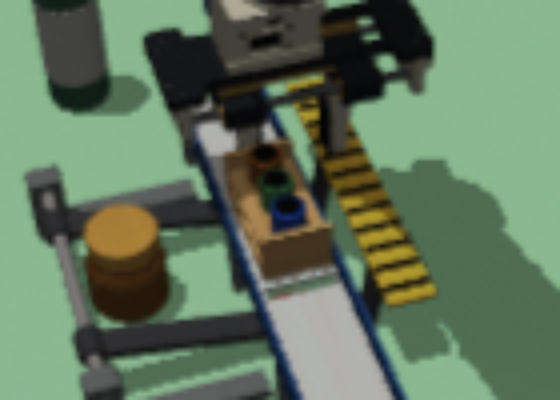

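The rack is sliding square along the floor, its nose just short of the lowered gate. I continue.

```bash
python3 -m handwheel '[{"grip":-0.1,"travel":[-0.3,0,0.06],"spin":0},{"grip":-0.1,"travel":[-0.5,0,0],"spin":0},{"grip":-0.1,"travel":[-0.5,0,0],"spin":0},{"grip":-0.1,"travel":[-0.5,0,0],"spin":0},{"grip":-0.1,"travel":[-0.5,0,0],"spin":0},{"grip":-0.1,"travel":[-0.5,0,0],"spin":0},{"grip":-0.1,"travel":[-0.5,0,0],"spin":0},{"grip":-0.1,"travel":[-0.5,0,0],"spin":0}]'
python3 - <<'E'
from m import *
st=telemetry.get_state();print(inv(st['tcp_pos']),st['tcp_pos'],st['contact_force'],st['moment'])
E
```

```text
time_s: 11.65
tcp_pos: [0.5077, -0.0764, 0.0709]
eef_rot: [-179.9, -0.1, -98.7]
contact_force: [-0.2, -10.3, 11.2]
gripper_width: 0.0482
gripper_force: 6.1
[-0.0259  0.0304] [ 0.50767699 -0.07644533  0.07094704] [ -0.24829792 -10.30622634  11.17183682] [-3.98793802  0.28275957 -0.13072729]
```

```bash
python3 -m handwheel '[{"grip":-0.1,"travel":[-0.5,0,0],"spin":0},{"grip":-0.1,"travel":[-0.5,0,0],"spin":0},{"grip":-0.1,"travel":[-0.4,0,0],"spin":0},{"grip":-0.1,"travel":[-0.3,0,0],"spin":0},{"grip":-0.1,"travel":[-0.12,0,0],"spin":0},{"grip":-0.1,"travel":[0,0,0],"spin":0}]'
python3 - <<'E'
from m import *
st=telemetry.get_state();print(inv(st['tcp_pos']),st['tcp_pos'],st['contact_force'],st['moment'])
a=snap('side','d5.png')[140:240,280:380];b=snap('scene','s5.png')[140:240,260:360]
cv2.imwrite('pics/c5.png',cv2.resize(np.hstack([a,b]),None,fx=4,fy=4)[:,:,::-1])
E
```

```text
time_s: 12.4
tcp_pos: [0.5143, -0.0312, 0.0706]
eef_rot: [-179.9, -0.0, -98.7]
contact_force: [-0.6, -7.9, 7.1]
gripper_width: 0.0482
gripper_force: 4.1
[0.0198 0.0308] [ 0.51425767 -0.03124042  0.07055157] [-0.57814274 -7.89113174  7.11434696] [-2.67338134  0.14214096 -0.00908182]
```

View pics/c5.png

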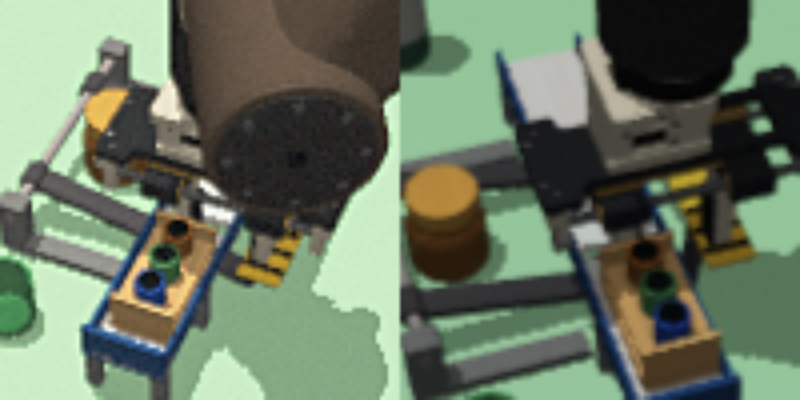

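The rack sits short of the end stop, its tail about 29 mm past the gate line, and the finger clears the flap. I back off slightly, then raise.

```bash
python3 -m handwheel '[{"grip":-0.1,"travel":[0.08,0,0],"spin":0},{"grip":-0.1,"travel":[0.04,0,0],"spin":0},{"grip":-0.1,"travel":[0,0,0],"spin":0}]'
python3 - <<'E'
from m import *
st=telemetry.get_state();print(inv(st['tcp_pos']),st['tcp_pos'],st['contact_force'])
E
```

```text
time_s: 12.88
tcp_pos: [0.5144, -0.0324, 0.0704]
eef_rot: [-179.9, 0.1, -98.7]
contact_force: [-1.0, 4.3, 6.9]
gripper_width: 0.0477
gripper_force: 3.3
[0.0187 0.0305] [ 0.51439322 -0.03240394  0.0703847 ] [-0.98031113  4.27971769  6.86736097]
```

```bash
python3 -m handwheel '[{"grip":-0.1,"travel":[0.04,0,-0.2],"spin":0},{"grip":-0.1,"travel":[0,0,-0.3],"spin":0},{"grip":-0.1,"travel":[0,0,-0.4],"spin":0},{"grip":-0.1,"travel":[0,0,-0.5],"spin":0},{"grip":-0.1,"travel":[0,0,-0.7],"spin":0},{"grip":-0.1,"travel":[0,0,-1],"spin":0},{"grip":-0.1,"travel":[0,0,-1],"spin":0},{"grip":-0.1,"travel":[0,0,-1],"spin":0}]'
python3 -m handwheel '[{"grip":-0.1,"travel":[1,1,-1],"spin":0},{"grip":-0.1,"travel":[1,1,0],"spin":0},{"grip":-0.1,"travel":[1,1,0],"spin":0},{"grip":-0.1,"travel":[1,1,0],"spin":0},{"grip":-0.1,"travel":[1,0,0],"spin":0},{"grip":-0.1,"travel":[0,0,0],"spin":0}]'
python3 - <<'E'
from m import *
a=snap('side','d6.png')[140:240,280:380];b=snap('scene','s6.png')[140:240,260:360]
cv2.imwrite('pics/c6.png',cv2.resize(np.hstack([a,b]),None,fx=4,fy=4)[:,:,::-1])
E
```

```text
time_s: 13.88
tcp_pos: [0.5115, -0.0355, 0.1979]
eef_rot: [179.8, -0.0, -98.8]
contact_force: [0.5, 0.8, 0.7]
gripper_width: 0.0482
gripper_force: 0.0
time_s: 14.62
tcp_pos: [0.3934, -0.1444, 0.2222]
eef_rot: [179.9, -0.0, -98.9]
contact_force: [0.9, 0.6, -0.3]
gripper_width: 0.0482
gripper_force: 0.0
```

View pics/c6.png

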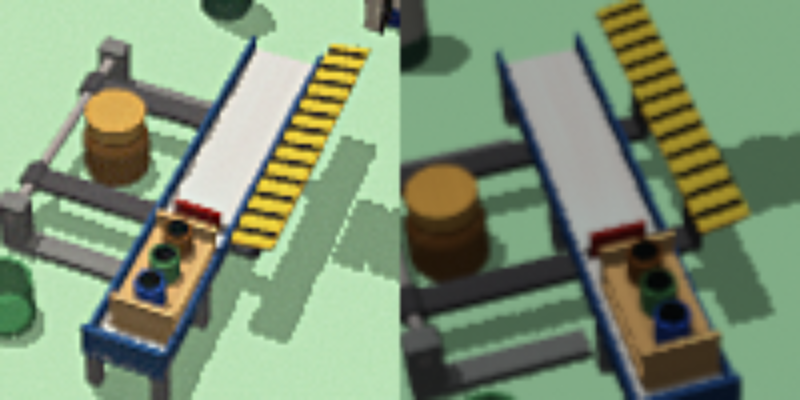

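The gate is fully up behind the rack, at about (198,212) in the left crop and (617,238) in the right. The treadle is back at rest, the robot is clear, and everything else is in place.

```bash
python3 -c "
from plant import close_job;print(close_job())"
```

```text
the job is handed in; nothing more can be done
None
```

The job is handed in: I pushed the rack fully past the lowered gate with its tail about 29 mm beyond the gate line, and the last pictures show the gate sprung up behind it, the robot clear and nothing nearby moved, at 14.6 s on the robot's clock; the judge's verdict was not shown.

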